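# Fill the row on the self-closing stock tray and hold it out at the mark

## Robot

A 6-joint arm with a two-finger parallel gripper is mounted at the origin on the work surface. World frame = base frame: x ahead of the robot, y to its left, z up, the work surface at z = 0. Lengths are in m, angles in rad, forces in N, time in s.
With the tool pointing down it reaches from about 0.25 to 0.8 m from the base axis. Payload 3.9 kg.
Tool frame: the origin (TCP) lies on the centre line of the jaws, within the pads' length; the fingertips stand arm.tcp_to_tips ahead of it and the grasp point (between the pads) lies 3 mm ahead of it (arm.tcp_to_tips is the distance from the TCP to the fingertips, in m); z points along the fingers, y is the line along which they close (so a half turn about z gives the same grasp; the last joint's range is limited). The gripper opens to 85 mm and grips with 20 to 120 N. Pads are 22 mm wide; open, the fingers measure 114 mm over their backs; the gripper's body (76 mm by 85 mm) begins 54 mm behind the grasp point. The pads swing forward as they close: fully open they stand 13 mm farther back than shut.
Start: joints at [-1.222, 0.26, -0.138, 1.173, 0, 1.571], TCP at [0.179, -0.493, 0.253] pointing down, gripper open.
Joint ranges: [-2.78, 2.78], [-0.83, 1.72], [-1.28, 1.37], [-1.9, 2.12], [-1.57, 1.48], [-3.14, 3.14]. Speed limits (rad/s): [2.57, 2.57, 3.14, 3.14, 3.14, 3.14].

## Interface

Orientations are given as [roll, pitch, yaw] about the fixed x, y, z axes, in that order (R = Rz(yaw) Ry(pitch) Rx(roll)).
In Python, from rig import arm gives the robot as it stands.
- The arm moves only by the shell command python3 -m inch 'ROWS' [FORCE]. ROWS is a JSON list of rows, 1 to 10 of them, each of 7 numbers: dx, dy, dz in m, then a rotation vector rx, ry, rz in rad, then the finger opening in m; each row is the pose to reach, as a shift and turn from the pose commanded when the command began, along the tool's axes at that moment; what a row does not reach only later rows make up. A row lasts 1/12 s, in which the tool goes at most 0.0417 m and 0.125 rad, less where a joint would pass 70% of its speed; a pose out of reach is approached as far as the arm can. The fingers move at their own pace and stop on an object; FORCE is the grip in N (left out, the last holds). Time passes only in rows, so rows that do not move let the fingers close. It prints the time, the measured TCP pose, the force, the opening and the grip force at its end.
- arm.read_state(): the state, without advancing time (a new reading comes with each control period).
- arm.grab_frame(name): name is "scene" or "top"; returns a dict with "frame" (400x640x3 uint8, red, green, blue), "camera_matrix" (3x3 intrinsics, pixels), "k1" (the pictures are not rectified: a ray, as slopes to the right and down, at radius r is drawn at 1 + k1 r^2 times it, then the intrinsics apply), "world_from_camera" (4x4, takes a point from camera to world coordinates). Camera axes: x right, y down, z forward; pixel columns grow to the right and rows downward; lengths in m; the calibration is good to about 2 mm. A picture is of the moment at which its call begins. There is no depth.
- arm.sign_off(): hands the job in; it is judged then, once.
The state is a dict: "time": time; "joint_positions": joint angles; "qvel": joint speeds; "tau": joint torques, N m; "position": TCP position; "eef_rot": TCP orientation; "wrist_force": force on the tool from outside, world axes, zero at the start; "wrist_torque": the same for the moment, N m; "grip_width": finger opening in m; "gripper_force": force on a finger pad.
Only numpy, scipy, OpenCV 4.12 (cv2) and the standard library are available. Lean on these libraries where they do the work, as an engineer would, in place of code of your own. Each camera call takes 0.05 s, during which the arm holds its last target. There are 200 camera calls.

## Task

Stand the two loose jars, the same size as the one in the closed pull-out tray, in the tray with it so that all three stand upright along the middle of the tray in one straight row, close side by side (about a centimetre at most between neighbours). Then take the handle and pull the self-closing tray out until its pointer meets the point of the clip on the rail, and finish while still holding it there so that I can pick from it; the spring takes it back if you let go. Leave the other pots and tools where they are and knock nothing over.

Things in the scene. Friction and masses are not known exactly. Their poses are not given: they have to be found in the camera images.
- jar_a: one of the two loose jars on the bench: screw-lid jar, white plastic with a black lid, 50 mm diameter, 70 mm tall, about 0.18 kg (may vary by 40 percent); origin at the centre of its underside, z up
- jar_b: the other loose jar on the bench: screw-lid jar, white plastic with a black lid, 50 mm diameter, 70 mm tall, about 0.18 kg (may vary by 40 percent); origin at the centre of its underside, z up
- jar_in_tray: the jar already standing in the tray, the same as the other two: screw-lid jar, white plastic with a black lid, 50 mm diameter, 70 mm tall, about 0.18 kg (may vary by 40 percent); origin at the centre of its underside, z up
- rack: the pull-out rack, fixed to the bench: plywood base 210 x 340 x 10 mm, two dark steel rails (tops at 34 mm) left and right of the tray, grey spring housing (top at 55 mm) starting 55 mm behind the origin. Origin on the bench under the middle of the closed tray; x points from the tray's front to its back (the tray pulls out along -x), y left along the row
- tray (a joint): how far the tray is pulled out, m: 0 fully in, end stop at 0.13. A spring pulls it back in: about 4 N when in, about 9 N at 0.09; it runs home if let go
- row_center (a point): centre of the tray's inner floor, moving with the tray; x and y as for the rack; 18 mm above the bench. The steel tray is inside 80 mm deep (x) and 250 mm wide (y) with a rim that stands 10 mm above the floor, walls 5 mm
- handle (a point): the tray's pull handle: a level round steel bar, 12 mm thick, 110 mm long along y, on two sloping struts at its ends. Origin at the middle of the bar, 58 mm above the bench, 95 mm in front of row_center (50 mm off the tray's front face); moves with the tray. Room on both sides for fingers from above
- pointer (a point): tip of the steel point that sticks out sideways from the tray's right (-y) wall, over the right rail, 45 mm above the bench; moves with the tray, at x = 0 of row_center
- mark (a point): the mark: tip of the steel point on the black clip clamped to the outside of the right rail, 45 mm above the bench. Fixed during a run, 50 to 90 mm nearer the front than the closed tray's pointer; with the tray at the mark the two points stand tip to tip (equal x in the rack's frame, 1 mm apart in y). Axes as for the rack
- squat_pot: bystander: wide low screw-lid pot, 74 mm diameter, 45 mm tall, same white plastic and black lid; origin at the centre of its underside
- slim_pot: bystander: thin screw-lid pot, 34 mm diameter, 85 mm tall, same white plastic and black lid; origin at the centre of its underside
- hammer: bystander: hammer, 280 mm long, lying at the left
- screwdriver: bystander: screwdriver lying at the right
- offcut: bystander: wood offcut 110 x 60 x 38 mm at the back left; origin at the centre of its underside
- glue_bottle: bystander: upright bottle, 56 mm diameter, 115 mm tall, at the back right; origin at the centre of its underside
Not all that is in view belongs to the job. What is shaped like the jar_b but brown or red is not meant.

How it is judged:
By the outcome, as a careful person would: the job done as asked, in the order asked, and still so for the second after the job is handed in, while the arm keeps its last pose, push and grip.
It also fails if it takes over 72 s, if anything falls off the work surface, if the arm or the gripper's body presses on something with over 40 N, if the wrist force passes 120 N, or if a joint passes its speed limit or range.

## Working session

There is one attempt and no reset: what is moved stays moved. The work goes in short steps, Python scripts to look and compute and a shell command to move; the robot and the scene stay as the last step left them, time stands still between calls to the robot, and variables do not carry over. Pictures are saved under pics/ and viewed, at most 10 in all, crops included, and the job is handed in when it is done.

```bash
mkdir -p pics; ls; python3 - <<'E'
from rig import arm
import cv2,numpy as np,pickle
d={}
for n in("scene","top"):
    f=arm.grab_frame(n); d[n]=f
    cv2.imwrite(f"pics/{n}0.png",f["frame"][:,:,::-1])
    print(n,f["camera_matrix"],f["k1"],np.round(f["world_from_camera"],4))
pickle.dump(d,open("f0.pkl","wb"))
print(arm.tcp_to_tips,arm.read_state())
E
```

```text
pics
scene [[446.1744893    0.         322.31596137]
 [  0.         446.1744893  199.29532162]
 [  0.           0.           1.        ]] -0.06233465279284975 [[ 0.1534  0.6213 -0.7684  1.468 ]
 [ 0.9879 -0.1139  0.1052 -0.1283]
 [-0.0222 -0.7752 -0.6313  0.8438]
 [ 0.      0.      0.      1.    ]]
top [[391.96805632   0.         323.74071618]
 [  0.         391.96805632 203.23416645]
 [  0.           0.           1.        ]] -0.08554032904014348 [[-0.0209 -0.9943  0.1048  0.4107]
 [-0.9996  0.0226  0.0153 -0.0181]
 [-0.0176 -0.1045 -0.9944  1.1216]
 [ 0.      0.      0.      1.    ]]
0.022 {'time': 0.1, 'joint_positions': array([-1.22201487e+00,  2.60583318e-01, -1.39269412e-01,  1.17269140e+00,
       -1.92812425e-05,  1.57079934e+00]), 'qvel': array([ 2.48459133e-05, -1.17524393e-03,  3.31833356e-03,  1.57502089e-03,
       -2.24015089e-04,  1.11275458e-03]), 'tau': array([ 7.17433668e-04, -4.06508410e+01,  2.54527187e+01,  1.00712251e-02,
        2.34173018e-05, -8.04196603e-07]), 'position': array([ 0.17921463, -0.49284103,  0.25255535]), 'eef_rot': array([-3.13984485e+00,  1.92864771e-05,  3.48778478e-01]), 'wrist_force': array([-0.25588577, -0.63793492, -0.6377862 ]), 'wrist_torque': array([ 0.01430579, -0.02762375,  0.02248405]), 'gripper_force': 0.0, 'grip_width': 0.08578588617918602}
```

View pics/scene0.png

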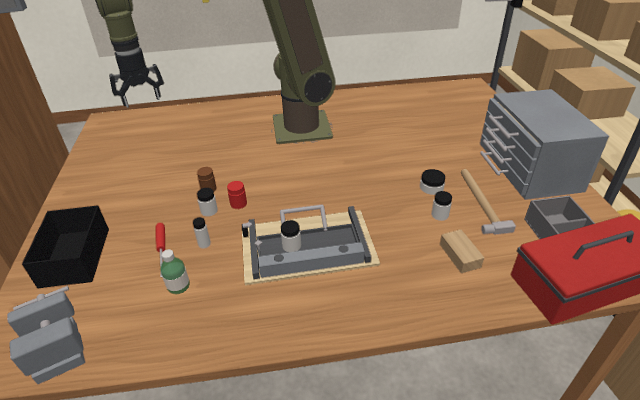

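View pics/top0.png

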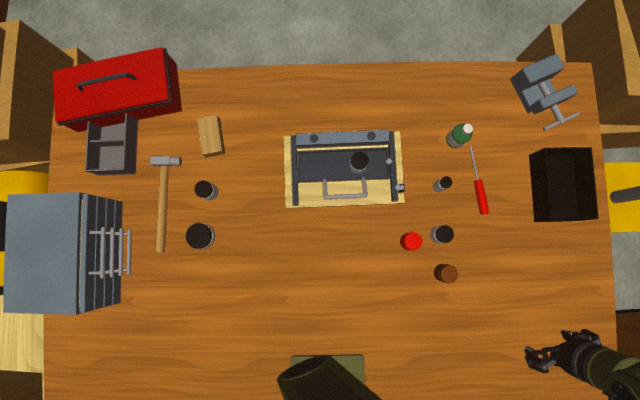

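Candidates for the loose jars, in the top picture:
- (442,234) and (205,190): white with a black lid and mid-sized, so these fit.
- (200,236): too wide, the squat pot.
- (443,184): too thin, the slim pot.
- (411,241) red and (446,273) brown: excluded by colour.

I'll confirm this in enlarged crops.

```bash
python3 - <<'E'
import pickle,cv2,numpy as np
d=pickle.load(open("f0.pkl","rb"));t=d["top"]["frame"][:,:,::-1]
def c(x,y,w,h,s): return cv2.resize(t[y:y+h,x:x+w],None,fx=s,fy=s,interpolation=cv2.INTER_CUBIC)
a=c(280,125,130,85,6)          #780x510
cv2.imwrite("pics/rack.png",a)
b=np.hstack([c(180,170,60,85,6),c(400,170,65,85,6)]) #360+390
cv2.imwrite("pics/jars.png",b)
E
```

```text
(no output)
```

View pics/rack.png

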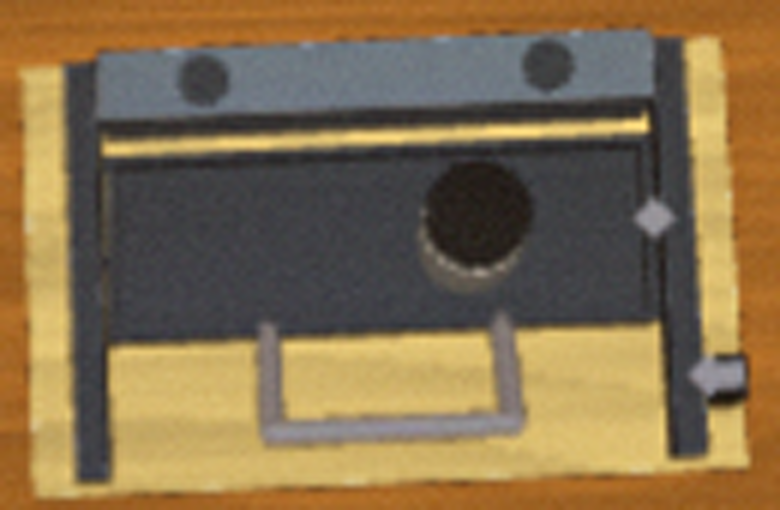

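View pics/jars.png

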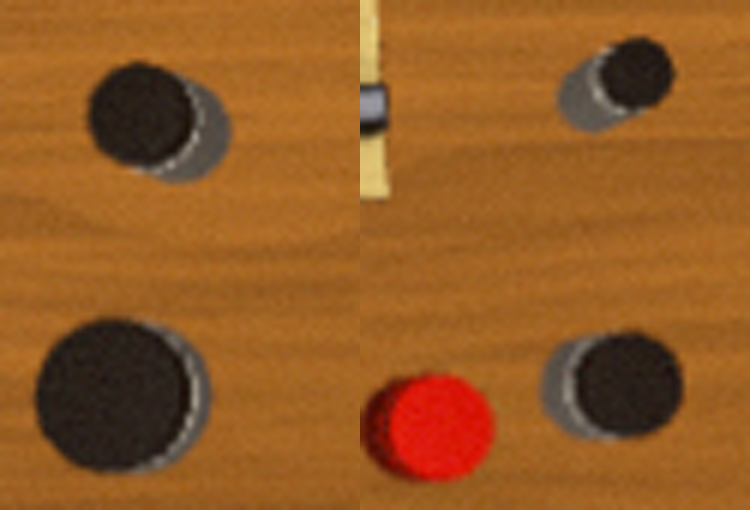

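The crops confirm the loose jars are (442,234) and (205,190): their lids are about 18 px wide (50 mm), against 25 px for the squat pot and 13 px for the slim pot. Next I'll compute positions from the top view and cross-check them in the scene view.

```bash
cat > h.py <<'E'
import numpy as np,cv2
def K(f): return f["camera_matrix"],np.array([f["k1"],0,0,0,0.])
def ray(f,uv,z):
    k,D=K(f);p=cv2.undistortPoints(np.array([[uv]],float),k,D)[0,0]
    T=f["world_from_camera"];d=T[:3,:3]@[p[0],p[1],1];o=T[:3,3]
    return o+d*(z-o[2])/d[2]
def proj(f,P):
    k,D=K(f);M=np.linalg.inv(f["world_from_camera"])
    return cv2.projectPoints(np.array([P],float),cv2.Rodrigues(M[:3,:3])[0],M[:3,3],k,D)[0][0,0]
E
python3 - <<'E'
import pickle,cv2,numpy as np
from h import *
d=pickle.load(open("f0.pkl","rb"));t=d["top"];s=d["scene"]
R=lambda u,v:((u+.5)/6-.5+280,(v+.5)/6-.5+125)
L=lambda u,v:((u+.5)/6-.5+180,(v+.5)/6-.5+170)
Q=lambda u,v:((u-360+.5)/6-.5+400,(v+.5)/6-.5+170)
pts=dict(tj=(R(478,213),.088),hl=(R(266,434),.058),hr=(R(519,420),.058),ptr=(R(676,218),.045),mark=(R(688,376),.045),
 c1=(R(22,68),.01),c2=(R(720,38),.01),c3=(R(748,467),.01),c4=(R(35,497),.01),ja=(L(143,114),.07),jb=(Q(628,384),.07),squat=(L(117,395),.045),slim=(Q(637,74),.085),red=(Q(440,427),.07))
im=s["frame"][:,:,::-1].copy();S=3
x0,y0=180,150
im=cv2.resize(im[y0:y0+140,x0:x0+280],None,fx=2.8,fy=2.8,interpolation=cv2.INTER_CUBIC)
for n,(uv,z) in pts.items():
    P=ray(t,uv,z);u=proj(s,P);print(n,np.round(P,4),np.round(u,1))
    cv2.drawMarker(im,tuple(int(round(a)) for a in ((u[0]-x0+.5)*2.8,(u[1]-y0+.5)*2.8)),(0,255,0),cv2.MARKER_CROSS,11,1)
cv2.imwrite("pics/chk.png",im)
E
```

```text
tj [ 0.6338 -0.0999  0.088 ] [289.2 224.9]
hl [ 0.5401 -0.0026  0.058 ] [322. 206.]
hr [ 0.5439 -0.1179  0.058 ] [280.2 211.8]
ptr [ 0.6387 -0.1955  0.045 ] [253.3 243.1]
mark [ 0.5643 -0.198   0.045 ] [251.4 223.8]
c1 [0.7281 0.1131 0.01  ] [379.3 262.6]
c2 [ 0.7348 -0.2266  0.01  ] [243.6 282.5]
c3 [ 0.525  -0.2307  0.01  ] [240.7 225.2]
c4 [0.5183 0.1087 0.01  ] [359.5 209.5]
ja [0.5695 0.3277 0.07  ] [441.7 195.6]
jb [ 0.4322 -0.3238  0.07  ] [204.6 191.8]
squat [0.4421 0.3469 0.045 ] [431.5 175.4]
slim [ 0.57   -0.3307  0.085 ] [198.2 219.9]
red [ 0.4152 -0.2383  0.07  ] [234.7 184.8]
```

View pics/chk.png

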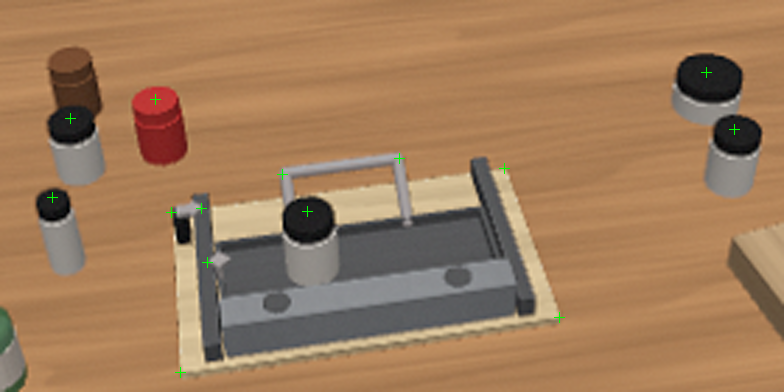

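The scene view agrees with the top-view points to about 1 px:
- The base measures 340 x 210 mm, as specified.
- The rack's yaw is about 0.020.
- The row centre is about (0.6365, -0.0588).
- The tray jar is 41 mm right of the row centre.

I'll grip with the fingers closing along the rack's x, so they don't reach into the neighbouring jars.

```bash
cat > go.py <<'E'
import sys,numpy as np
from rig import arm
from scipy.spatial.transform import Rotation as R
def to(p,yaw=1.59):
    s=arm.read_state();A=R.from_euler("xyz",s["eef_rot"]);B=R.from_euler("xyz",[np.pi,0,yaw])
    print("t",round(s["time"],2),"shift",np.round(A.inv().apply(np.array(p)-s["position"]),4),"rot",np.round((A.inv()*B).as_rotvec(),3),"pos",np.round(s["position"],4),"w",round(s["grip_width"],4),"F",np.round(s["wrist_force"],1))
if __name__=="__main__": to([float(a) for a in sys.argv[1:4]])
E
python3 go.py 0.432 -0.324 0.16
```

```text
t 0.1 shift [ 0.2953 -0.0721  0.0927] rot [-2.000e-03 -1.000e-03 -1.241e+00] pos [ 0.1792 -0.4928  0.2526] w 0.0858 F [-0.3 -0.6 -0.6]
```

```bash
python3 -m inch '[[0.03,-0.007,0.009,0,0,-0.125,0.08],[0.06,-0.014,0.018,0,0,-0.25,0.08],[0.09,-0.022,0.028,0,0,-0.375,0.08],[0.12,-0.029,0.037,0,0,-0.5,0.08],[0.15,-0.036,0.046,0,0,-0.625,0.08],[0.18,-0.043,0.056,0,0,-0.75,0.08],[0.21,-0.05,0.065,0,0,-0.875,0.08],[0.24,-0.058,0.074,0,0,-1.0,0.08],[0.27,-0.065,0.083,0,0,-1.12,0.08],[0.295,-0.072,0.093,-0.002,-0.001,-1.241,0.08]]' 40; python3 -m inch '[[0,0,0,0,0,0,0.076],[0,0,0,0,0,0,0.076]]';python3 go.py 0.432 -0.324 0.05
```

```text
time: 0.93
position: [0.4337, -0.3237, 0.1597]
eef_rot: [3.14, 0.002, 1.597]
wrist_force: [0.7, -0.3, 1.3]
grip_width: 0.0801
gripper_force: 0.0
time: 1.1
position: [0.4322, -0.3235, 0.1591]
eef_rot: [-3.14, 0.0, 1.592]
wrist_force: [-0.8, 0.3, -0.5]
grip_width: 0.0758
gripper_force: 0.0
t 1.1 shift [-4.000e-04 -1.000e-04  1.091e-01] rot [-0.001  0.     0.002] pos [ 0.4322 -0.3235  0.1591] w 0.0758 F [-0.8  0.3 -0.5]
```

```bash
python3 -m inch '[[0,0,0.03,0,0,0,0.076],[0,0,0.06,0,0,0,0.076],[0,0,0.09,0,0,0,0.076],[0,0,0.109,0,0,0,0.076],[0,0,0.109,0,0,0,0.076],[0,0,0.109,0,0,0,0.045],[0,0,0.109,0,0,0,0.04],[0,0,0.109,0,0,0,0.04],[0,0,0.109,0,0,0,0.04],[0,0,0.109,0,0,0,0.04]]' 40; python3 go.py 0.432 -0.324 0.14
```

```text
time: 1.93
position: [0.4333, -0.3264, 0.0532]
eef_rot: [3.138, 0.005, 1.589]
wrist_force: [-0.7, -1.2, 7.1]
grip_width: 0.0485
gripper_force: 42.3
t 1.93 shift [ 0.002  -0.0009 -0.0868] rot [ 0.004  0.005 -0.001] pos [ 0.4333 -0.3264  0.0532] w 0.0485 F [-0.7 -1.2  7.1]
```

```bash
python3 -m inch '[[0,0,-0.02,0,0,0,0.04],[0,0,-0.05,0,0,0,0.04],[0,0,-0.09,0,0,0,0.04],[0,0,-0.13,0,0,0,0.04],[0,0,-0.13,0,0,0,0.04]]' 40; python3 go.py 0.633 -0.046 0.18
```

```text
time: 2.35
position: [0.436, -0.3277, 0.1896]
eef_rot: [3.129, 0.01, 1.59]
wrist_force: [1.7, -0.9, -1.4]
grip_width: 0.0486
gripper_force: 42.3
t 2.35 shift [0.278  0.2022 0.0092] rot [ 0.012  0.01  -0.   ] pos [ 0.436  -0.3277  0.1896] w 0.0486 F [ 1.7 -0.9 -1.4]
```

```bash
python3 -m inch '[[0.028,0.02,0.001,0,0,0,0.04],[0.056,0.04,0.002,0,0,0,0.04],[0.084,0.06,0.003,0,0,0,0.04],[0.112,0.08,0.004,0,0,0,0.04],[0.14,0.1,0.005,0,0,0,0.04],[0.168,0.12,0.006,0,0,0,0.04],[0.196,0.14,0.007,0,0,0,0.04],[0.224,0.16,0.008,0,0,0,0.04],[0.252,0.181,0.009,0,0,0,0.04],[0.278,0.202,0.009,0,0,0,0.04]]' 40; python3 -m inch '[[0,0,0,0,0,0,0.04],[0,0,0,0,0,0,0.04],[0,0,0,0,0,0,0.04]]';python3 go.py 0.633 -0.046 0.13
python3 - <<'E'
from rig import arm
import pickle,cv2
d={n:arm.grab_frame(n) for n in("scene","top")}
pickle.dump(d,open("f1.pkl","wb"))
im=d["scene"]["frame"][150:270,240:400,::-1]
cv2.imwrite("pics/held.png",cv2.resize(im,None,fx=5,fy=5,interpolation=cv2.INTER_CUBIC))
E
```

```text
time: 3.18
position: [0.6291, -0.0411, 0.1717]
eef_rot: [3.141, 0.001, 1.59]
wrist_force: [-0.1, -0.7, -2.1]
grip_width: 0.0488
gripper_force: 42.1
time: 3.43
position: [0.6282, -0.0429, 0.1716]
eef_rot: [-3.141, 0.002, 1.59]
wrist_force: [-0.3, -0.3, -2.1]
grip_width: 0.0486
gripper_force: 42.2
t 3.43 shift [-0.0031  0.0047  0.0416] rot [-0.     0.002  0.   ] pos [ 0.6282 -0.0429  0.1716] w 0.0486 F [-0.3 -0.3 -2.1]
```

View pics/held.png

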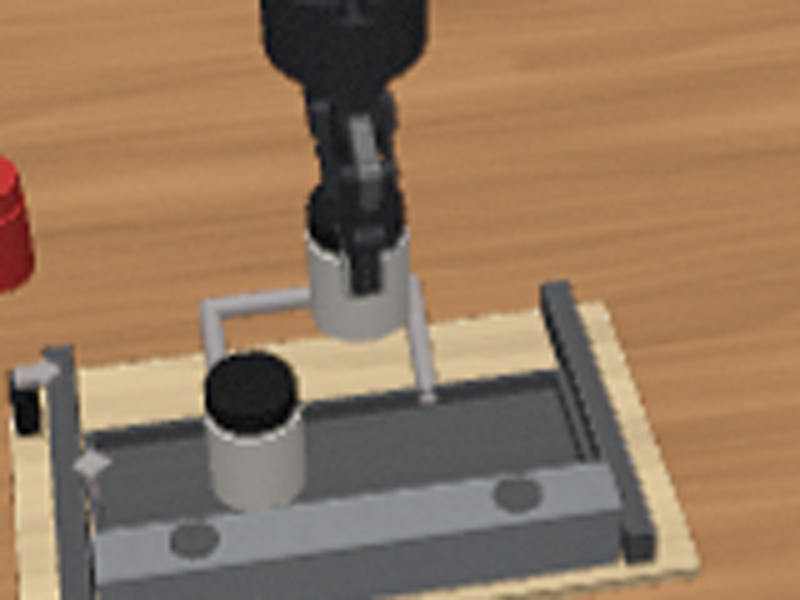

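```bash
python3 - <<'E'
import pickle,numpy as np
from h import *
from scipy.optimize import least_squares as LS
f=pickle.load(open("f1.pkl","rb"))["scene"]
a=np.linspace(0,2*np.pi,73)
def px(p): return (proj(f,p)+.5-[240,150])*5-.5
def pred(x,y,z):
    c=lambda h:np.array([px([x+.025*np.cos(t),y+.025*np.sin(t),z+h]) for t in a])
    m=c(.025);b=c(0);return np.array([m[:,0].min(),m[:,0].max(),b[:,1].max()])
for n,z,o in(("tray",.018,[207,304,509]),("held",.1716-.053,[309,408,338])):
    r=LS(lambda q:pred(*q,z)-o,[.63,-.06],diff_step=1e-3);print(n,np.round(r.x,4),np.round(r.fun,1))
E
```

```text
tray [ 0.6333 -0.0992] [ 0.1 -0.1  0. ]
held [ 0.6246 -0.0405] [-1.2  1.2 -0.1]
```

```bash
python3 go.py 0.634 -0.0475 0.078; python3 -m inch '[[-0.0047,0.006,0.02,0,0,0,0.04],[-0.0047,0.006,0.045,0,0,0,0.04],[-0.0047,0.006,0.07,0,0,0,0.04],[-0.0047,0.006,0.088,0,0,0,0.04],[-0.0047,0.006,0.0935,0,0,0,0.04],[-0.0047,0.006,0.0935,0,0,0,0.04],[-0.0047,0.006,0.0935,0,0,0,0.04]]' 40; python3 go.py 0.634 -0.0475 0.071
```

```text
t 3.53 shift [-0.0035  0.0061  0.0939] rot [ 0.     0.002 -0.001] pos [ 0.6279 -0.0439  0.1719] w 0.0488 F [ 0.1  0.8 -0.4]
time: 4.12
position: [0.6349, -0.0486, 0.0792]
eef_rot: [3.14, 0.002, 1.589]
wrist_force: [-0.3, 0.5, -1.8]
grip_width: 0.0485
gripper_force: 42.3
t 4.12 shift [ 0.0011 -0.0009  0.0082] rot [ 0.001  0.002 -0.001] pos [ 0.6349 -0.0486  0.0792] w 0.0485 F [-0.3  0.5 -1.8]
```

```bash
python3 -m inch '[[0.001,0,0.003,0,0,0,0.04],[0.001,0,0.006,0,0,0,0.04],[0.001,0,0.008,0,0,0,0.04],[0.001,0,0.008,0,0,0,0.04]]' 40; python3 go.py 0.634 -0.0475 0.068
```

```text
time: 4.45
position: [0.635, -0.0468, 0.0707]
eef_rot: [3.14, 0.002, 1.59]
wrist_force: [0.4, 0.0, -1.2]
grip_width: 0.0487
gripper_force: 42.3
t 4.45 shift [-0.0007 -0.001   0.0027] rot [ 0.001  0.002 -0.   ] pos [ 0.635  -0.0468  0.0707] w 0.0487 F [ 0.4  0.  -1.2]
```

No contact yet, so I'll go down 1 mm per row.

```bash
for i in 1 2; do python3 -m inch '[[0,0,0.001,0,0,0,0.04],[0,0,0.0015,0,0,0,0.04],[0,0,0.0015,0,0,0,0.04]]' 40|egrep 'pos|wrist';done
```

```text
position: [0.6351, -0.0468, 0.0702]
wrist_force: [-2.0, 0.8, 4.8]
position: [0.6351, -0.0467, 0.0702]
wrist_force: [-5.1, -0.2, 11.9]
```

```bash
python3 -m inch '[[0,0,-0.001,0,0,0,0.052],[0,0,-0.001,0,0,0,0.064],[0,0,-0.001,0,0,0,0.064],[0,0,-0.001,0,0,0,0.064],[0,0,-0.02,0,0,0,0.064],[0,0,-0.05,0,0,0,0.07],[0,0,-0.09,0,0,0,0.076],[0,0,-0.12,0,0,0,0.076],[0,0,-0.12,0,0,0,0.076]]' 40; python3 go.py 0.5695 0.328 0.16
python3 - <<'E'
from rig import arm
import pickle,cv2
d={n:arm.grab_frame(n) for n in("scene",)}
pickle.dump(d,open("f2.pkl","wb"))
im=d["scene"]["frame"][150:270,240:400,::-1]
cv2.imwrite("pics/placed1.png",cv2.resize(im,None,fx=5,fy=5,interpolation=cv2.INTER_CUBIC))
E
```

```text
time: 5.7
position: [0.6389, -0.0469, 0.1947]
eef_rot: [3.129, 0.003, 1.59]
wrist_force: [1.3, -0.1, 1.0]
grip_width: 0.0758
gripper_force: 0.0
t 5.7 shift [ 0.3763 -0.0627  0.0327] rot [ 0.013  0.003 -0.   ] pos [ 0.6389 -0.0469  0.1947] w 0.0758 F [ 1.3 -0.1  1. ]
```

View pics/placed1.png

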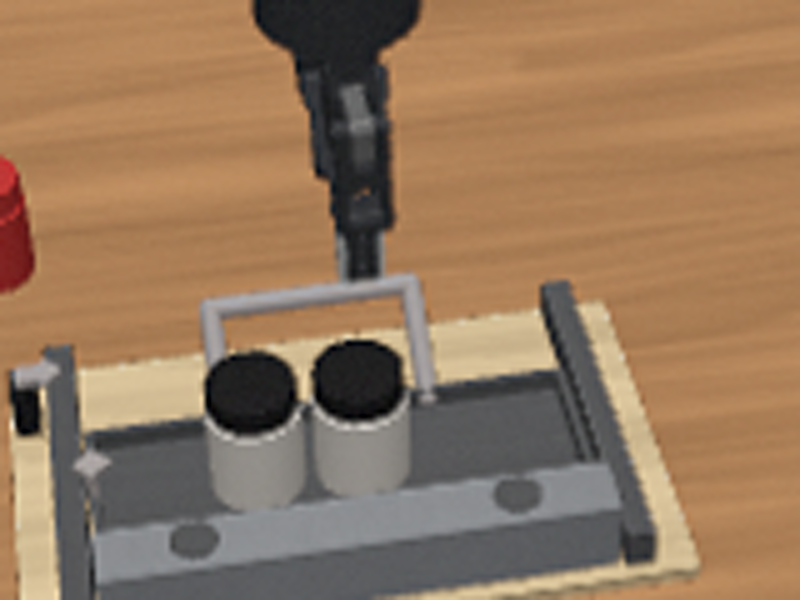

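The second jar stands close beside the first, spanning x 314–410 in the crop against 207–304, which leaves a gap of about 5 mm. Next I'll fetch the left jar.

```bash
python3 - <<'E'
import pickle,numpy as np
from h import *
from scipy.optimize import least_squares as LS
f=pickle.load(open("f2.pkl","rb"))["scene"]
a=np.linspace(0,2*np.pi,73)
def px(p): return (proj(f,p)+.5-[240,150])*5-.5
def pred(x,y,z):
    c=lambda h:np.array([px([x+.025*np.cos(t),y+.025*np.sin(t),z+h]) for t in a])
    m=c(.025);b=c(0);return np.array([m[:,0].min(),m[:,0].max(),b[:,1].max()])
for n,z,o in(("tray",.018,[207,304,509]),("2",.018,[314,410,496])):
    r=LS(lambda q:pred(*q,z)-o,[.63,-.06],diff_step=1e-3);print(n,np.round(r.x,4),np.round(r.fun,1))
E
python3 -m inch '[[0.038,-0.006,0.003,0,0,0,0.076],[0.076,-0.012,0.006,0,0,0,0.076],[0.114,-0.018,0.01,0,0,0,0.076],[0.152,-0.025,0.013,0,0,0,0.076],[0.19,-0.031,0.016,0,0,0,0.076],[0.228,-0.037,0.02,0,0,0,0.076],[0.266,-0.044,0.023,0,0,0,0.076],[0.304,-0.05,0.026,0,0,0,0.076],[0.342,-0.057,0.03,0,0,0,0.076],[0.376,-0.063,0.033,0,0,0,0.076]]' 40; python3 -m inch '[[0,0,0,0,0,0,0.076],[0,0,0,0,0,0,0.076],[0,0,0,0,0,0,0.076]]' >/dev/null;python3 go.py 0.5695 0.328 0.05
```

```text
tray [ 0.6333 -0.0992] [ 0.1 -0.1  0. ]
2 [ 0.6336 -0.0438] [-0.2  0.2 -0. ]
time: 6.58
position: [0.5631, 0.3299, 0.1517]
eef_rot: [-3.14, 0.003, 1.591]
wrist_force: [-0.1, -0.1, 0.5]
grip_width: 0.0762
gripper_force: 0.0
t 6.83 shift [0.0008 0.0056 0.1023] rot [-0.001  0.004  0.   ] pos [0.564  0.3274 0.1523] w 0.0759 F [ 0.4 -1.1  0.6]
```

```bash
python3 -m inch '[[0.001,0.0055,0.03,0,0,0,0.076],[0.001,0.0055,0.06,0,0,0,0.076],[0.001,0.0055,0.09,0,0,0,0.076],[0.001,0.0055,0.102,0,0,0,0.076],[0.001,0.0055,0.102,0,0,0,0.076],[0.001,0.0055,0.102,0,0,0,0.045],[0.001,0.0055,0.102,0,0,0,0.04],[0.001,0.0055,0.102,0,0,0,0.04],[0.001,0.0055,0.102,0,0,0,0.04],[0.001,0.0055,0.102,0,0,0,0.04]]' 40; python3 -m inch '[[0,0,-0.02,0,0,0,0.04],[0,0,-0.05,0,0,0,0.04],[0,0,-0.09,0,0,0,0.04],[0,0,-0.13,0,0,0,0.04],[0,0,-0.13,0,0,0,0.04],[0,0,-0.13,0,0,0,0.04]]' 40; python3 go.py 0.633 0.009 0.175
```

```text
time: 7.67
position: [0.5716, 0.3292, 0.0536]
eef_rot: [3.137, 0.001, 1.589]
wrist_force: [0.5, -1.1, 4.5]
grip_width: 0.0487
gripper_force: 42.2
time: 8.17
position: [0.5721, 0.3305, 0.1855]
eef_rot: [3.134, -0.002, 1.59]
wrist_force: [-0.3, -0.4, -1.9]
grip_width: 0.0482
gripper_force: 42.3
t 8.17 shift [-0.3226  0.0546  0.0103] rot [ 0.008 -0.002  0.   ] pos [0.5721 0.3305 0.1855] w 0.0482 F [-0.3 -0.4 -1.9]
```

```bash
python3 -m inch '[[-0.036,0.006,0,0,0,0,0.04],[-0.072,0.012,0,0,0,0,0.04],[-0.108,0.018,0,0,0,0,0.04],[-0.144,0.024,0,0,0,0,0.04],[-0.18,0.03,0,0,0,0,0.04],[-0.216,0.036,0,0,0,0,0.04],[-0.252,0.042,0,0,0,0,0.04],[-0.288,0.049,0,0,0,0,0.04],[-0.315,0.055,0,0,0,0,0.04],[-0.321,0.055,0,0,0,0,0.04]]' 40; python3 -m inch '[[0,0,0,0,0,0,0.04],[0,0,0,0,0,0,0.04],[0,0,0,0,0,0,0.04]]' >/dev/null;python3 go.py 0.633 0.009 0.13
python3 - <<'E'
from rig import arm
import pickle,cv2
d={n:arm.grab_frame(n) for n in("scene","top")}
pickle.dump(d,open("f3.pkl","wb"))
im=d["scene"]["frame"][150:270,240:400,::-1]
cv2.imwrite("pics/held2.png",cv2.resize(im,None,fx=5,fy=5,interpolation=cv2.INTER_CUBIC))
E
```

```text
time: 9.0
position: [0.631, 0.0045, 0.1802]
eef_rot: [-3.14, 0.004, 1.585]
wrist_force: [0.8, 1.1, -2.2]
grip_width: 0.0483
gripper_force: 42.2
t 9.25 shift [-0.0015  0.0027  0.0514] rot [-0.001  0.001  0.001] pos [0.6303 0.0105 0.1814] w 0.0486 F [-0.2  0.2 -1.7]
```

View pics/held2.png

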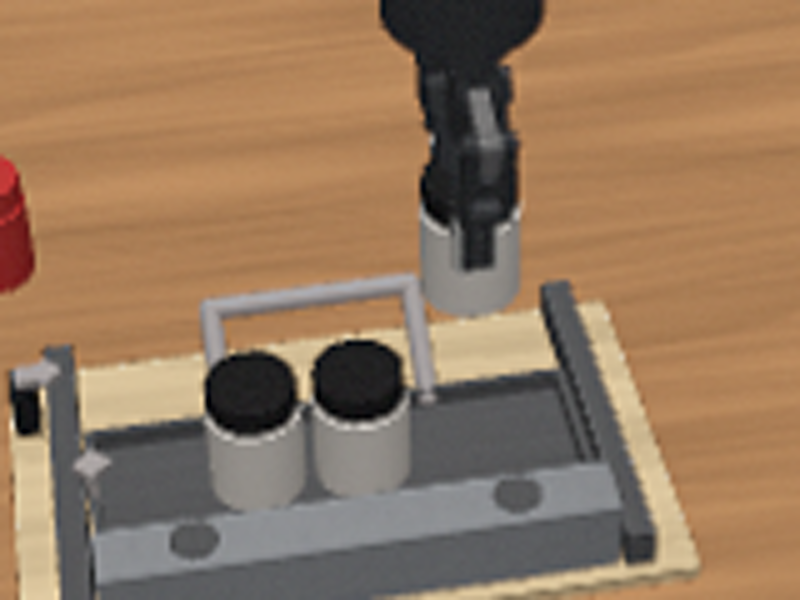

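```bash
python3 - <<'E'
import pickle,numpy as np
from h import *
from scipy.optimize import least_squares as LS
f=pickle.load(open("f3.pkl","rb"))["scene"]
a=np.linspace(0,2*np.pi,73)
def px(p): return (proj(f,p)+.5-[240,150])*5-.5
def pred(x,y,z):
    c=lambda h:np.array([px([x+.025*np.cos(t),y+.025*np.sin(t),z+h]) for t in a])
    m=c(.025);b=c(0);return np.array([m[:,0].min(),m[:,0].max(),b[:,1].max()])
for n,z,o in(("3",.128,[421,520,313]),):
    r=LS(lambda q:pred(*q,z)-o,[.63,-.06],diff_step=1e-3);print(n,np.round(r.x,4),np.round(r.fun,1))
E
```

```text
3 [0.6267 0.0152] [-1.3  1.3 -0.1]
```

```bash
python3 -m inch '[[0,0,0,0,0,0,0.04],[0,0,0,0,0,0,0.04],[0,0,0,0,0,0,0.04]]'; python3 go.py 0.633 0.009 0.13
python3 - <<'E'
from rig import arm
import pickle,cv2,numpy as np
from h import *
d=pickle.load(open("f0.pkl","rb"))
for n in d:print(n,[proj(d[n],p) for p in([.5695,.3277,0],[.5695,.3277,.07])])
f1=pickle.load(open("f3.pkl","rb"))["scene"];n=arm.grab_frame("scene")
m=cv2.phaseCorrelate(*[np.float32(cv2.cvtColor(x["frame"][190:214,310:350],7)) for x in(f1,n)]);print(m)
im=d["scene"]["frame"][180:230,415:470,::-1]
cv2.imwrite("pics/ja.png",cv2.resize(im,None,fx=10,fy=10,interpolation=cv2.INTER_CUBIC))
E
```

```text
time: 9.6
position: [0.6312, 0.01, 0.1825]
eef_rot: [3.14, 0.002, 1.591]
wrist_force: [0.3, 0.1, -1.8]
grip_width: 0.0483
gripper_force: 42.2
t 9.6 shift [-0.001   0.0017  0.0525] rot [0.001 0.002 0.001] pos [0.6312 0.01   0.1825] w 0.0483 F [ 0.3  0.1 -1.8]
scene [array([438.12882609, 214.64907642]), array([441.71502031, 195.55304006])]
top [array([211.07227347, 191.96307762]), array([203.40865665, 188.57925423])]
((-0.10919468560065582, -0.11660958122984866), 1.0431668385863304)
```

View pics/ja.png

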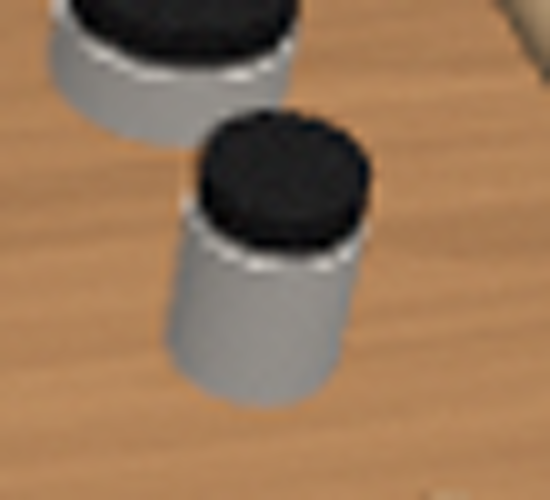

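```bash
python3 go.py 0.634 0.0067 0.080;  python3 -m inch '[[-0.0035,0.003,0.02,0,0,0,0.04],[-0.0035,0.003,0.045,0,0,0,0.04],[-0.0035,0.003,0.07,0,0,0,0.04],[-0.0035,0.003,0.09,0,0,0,0.04],[-0.0035,0.003,0.1015,0,0,0,0.04],[-0.0035,0.003,0.1015,0,0,0,0.04],[-0.0035,0.003,0.1015,0,0,0,0.04]]' 40; python3 go.py 0.634 0.0067 0.072
```

```text
t 9.65 shift [-0.003   0.0026  0.1025] rot [0.001 0.002 0.001] pos [0.6312 0.0099 0.1825] w 0.0488 F [ 0.3 -0.7 -1.9]
time: 10.23
position: [0.6339, 0.0058, 0.0804]
eef_rot: [-3.141, 0.002, 1.59]
wrist_force: [-0.8, 0.1, -1.3]
grip_width: 0.0485
gripper_force: 42.2
t 10.23 shift [0.0009 0.0002 0.0084] rot [-0.001  0.002 -0.   ] pos [0.6339 0.0058 0.0804] w 0.0485 F [-0.8  0.1 -1.3]
```

```bash
python3 -m inch '[[0.001,0,0.003,0,0,0,0.04],[0.001,0,0.006,0,0,0,0.04],[0.001,0,0.0085,0,0,0,0.04],[0.001,0,0.0085,0,0,0,0.04]]' 40|egrep 'pos|wrist';for i in 1 2; do python3 -m inch '[[0,0,0.001,0,0,0,0.04],[0,0,0.0015,0,0,0,0.04],[0,0,0.0015,0,0,0,0.04]]' 40|egrep 'pos|wrist';done
```

```text
position: [0.6345, 0.0067, 0.0726]
wrist_force: [-0.6, 0.6, -2.9]
position: [0.6344, 0.0066, 0.071]
wrist_force: [0.1, 0.4, -1.5]
position: [0.6346, 0.0066, 0.0706]
wrist_force: [-2.6, -0.3, 4.5]
```

```bash
python3 -m inch '[[0,0,-0.001,0,0,0,0.052],[0,0,-0.001,0,0,0,0.064],[0,0,-0.001,0,0,0,0.064],[0,0,-0.001,0,0,0,0.064],[0,0,-0.02,0,0,0,0.064],[0,0,-0.05,0,0,0,0.06],[0,0,-0.09,0,0,0,0.055],[0,0,-0.1,0,0,0,0.05],[0,0,-0.1,0,0,0,0.05],[0,0,-0.1,0,0,0,0.05]]' 40; python3 go.py 0.543 -0.060 0.13
python3 - <<'E'
from rig import arm
import pickle,cv2
d={n:arm.grab_frame(n) for n in("scene","top")}
pickle.dump(d,open("f4.pkl","wb"))
im=d["scene"]["frame"][150:270,240:400,::-1]
cv2.imwrite("pics/placed2.png",cv2.resize(im,None,fx=5,fy=5,interpolation=cv2.INTER_CUBIC))
E
```

```text
time: 11.9
position: [0.6349, 0.0068, 0.17]
eef_rot: [3.139, 0.002, 1.59]
wrist_force: [0.4, -0.3, -0.8]
grip_width: 0.0499
gripper_force: 0.0
t 11.9 shift [-0.065  -0.0932  0.0398] rot [ 0.003  0.002 -0.   ] pos [0.6349 0.0068 0.17  ] w 0.0499 F [ 0.4 -0.3 -0.8]
```

View pics/placed2.png

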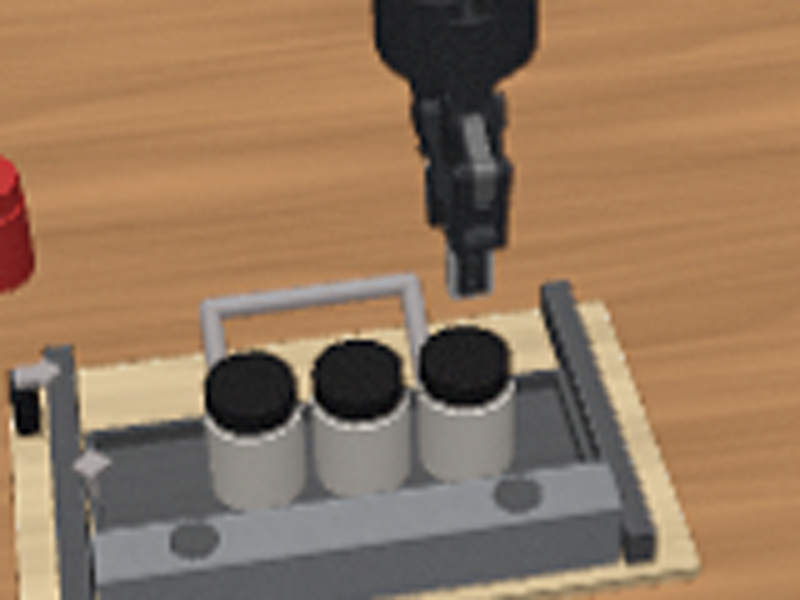

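The three jars now stand upright in a straight row, with lids at (250,392), (358,380) and (464,364) in the crop and gaps of about 5 mm. Now for the handle: the jaws already close across the bar.

```bash
python3 -m inch '[[-0.02,-0.03,0,0,0,0,0.05],[-0.045,-0.06,0,0,0,0,0.05],[-0.065,-0.093,0.005,0,0,0,0.05],[-0.065,-0.093,0.03,0,0,0,0.05],[-0.065,-0.093,0.04,0,0,0,0.05],[-0.065,-0.093,0.04,0,0,0,0.05],[-0.065,-0.093,0.04,0,0,0,0.05]]' 40; python3 go.py 0.543 -0.060 0.061
```

```text
time: 12.58
position: [0.5423, -0.0596, 0.1281]
eef_rot: [-3.14, 0.001, 1.59]
wrist_force: [0.0, -0.1, -0.1]
grip_width: 0.0502
gripper_force: 0.0
t 12.58 shift [-0.0004  0.0008  0.0671] rot [-0.002  0.001  0.   ] pos [ 0.5423 -0.0596  0.1281] w 0.0502 F [ 0.  -0.1 -0.1]
```

```bash
python3 - <<'E'
import pickle,cv2,numpy as np
t=pickle.load(open("f4.pkl","rb"))["top"]["frame"]
g=cv2.cvtColor(t,cv2.COLOR_RGB2GRAY)
print("cols 382..408 rows 154..194 step1")
for r in range(155,193): print(r,*[f"{v:3d}" for v in g[r,382:406]])
E
```

```text
cols 382..408 rows 154..194 step1
155  68  67  67  67  53  60  67  37  68  69  66  64  80 133 191 189 188 189 186 163 120 117 119 118
156  70  67  70  68  51  58  66  39  69  70  70  70  70 120 188 196 189 184 189 174 126 123 119 119
157  64  72  69  65  57  55  82  56  78  70  67  70  70 115 196 195 191 192 197 205 137 125 127 124
158  71  69  68  67  58  71 127 104  93  70  67  65  72 119 197 201 200 195 200 198 128 119 117 119
159  71  66  64  65  73 111 156 158 135  87  66  67  70 119 195 199 200 197 200 199 136 123 124 121
160  70  69  68  77 121 151 162 157 157 136  79  70  74 116 194 192 189 187 192 193 127 126 130 125
161  69  68  71  89 144 159 157 156 158 150 100  67  69  91 184 190 183 186 187 178 111 122 126 128
162  71  70  68  71 110 150 162 158 150 111  75  64  66  91 189 186 186 189 184 179 122 122 122 120
163  69  70  70  67  73  89 146 151 103  73  63  66  68  90 186 189 189 190 189 185 120 119 117 118
164  71  70  69  67  70  51  93  94  59  65  68  69  68  86 149 190 193 190 194 189 115 118 124 125
165  76  68  71  68  67  47  65  52  47  64  69  66  68  81 155 20
[... 2033 characters left out ...]

186 198 196 194 193 196 196 201 194 125  46  72  66  75 110 151 160 159 155 157 157 157 150  81 129
187 197 197 196 197 197 197 198 198 124  47  68  72  90 139 161 163 160 159 160 161 165 154  84 128
188 196 193 193 199 198 201 199 196 136  49  67  71  70 101 149 155 159 156 152 153 155 142  93 125
189 188 190 190 195 201 195 199 199 156  64  68  69  70  73 105 150 161 141 122 122 117  95  79 114
190 189 187 189 191 191 188 191 188 150  61  73  66  69  69  78 110 131  62  50  43  43  38  57 117
191 191 192 188 185 185 188 188 190 151  61  80  73  68  67  69  94  53  24  24  27  32  59  78 124
192 190 188 187 182 187 185 187 187 168  63  69  72  70  70  70  91  75  78  76  78  99 126 117 125
```

```bash
python3 - <<'E'
import pickle
from h import *
t=pickle.load(open("f4.pkl","rb"))["top"]
a=ray(t,(392.3,160.76),.045);b=ray(t,(394,186.9),.045);print(a,b,a-b)
E
python3 -m inch '[[0,0.0005,0.03,0,0,0,0.05],[0,0.0005,0.055,0,0,0,0.05],[0,0.0005,0.067,0,0,0,0.05],[0,0.0005,0.067,0,0,0,0.05],[0,0.0005,0.067,0,0,0,0.03],[0,0.0005,0.067,0,0,0,0.018],[0,0.0005,0.067,0,0,0,0.005],[0,0.0005,0.067,0,0,0,0.005],[0,0.0005,0.067,0,0,0,0.005],[0,0.0005,0.067,0,0,0,0.005]]' 60; python3 go.py 0.543 -0.060 0.061
```

```text
[ 0.63915257 -0.19568831  0.045     ] [ 0.56525576 -0.19735474  0.045     ] [0.07389682 0.00166643 0.        ]
time: 13.42
position: [0.5412, -0.06, 0.0636]
eef_rot: [-3.14, 0.002, 1.59]
wrist_force: [-5.9, -0.3, 4.4]
grip_width: 0.0097
gripper_force: 58.5
t 13.42 shift [-0.      0.0018  0.0026] rot [-0.002  0.002 -0.   ] pos [ 0.5412 -0.06    0.0636] w 0.0097 F [-5.9 -0.3  4.4]
```

```bash
python3 -m inch '[[0,-0.001,0,0,0,0,0.005],[0,-0.003,0,0,0,0,0.005],[0,-0.006,0,0,0,0,0.005],[0,-0.01,0,0,0,0,0.005],[0,-0.014,0,0,0,0,0.005],[0,-0.018,0,0,0,0,0.005],[0,-0.022,0,0,0,0,0.005],[0,-0.026,0,0,0,0,0.005],[0,-0.03,0,0,0,0,0.005],[0,-0.034,0,0,0,0,0.005]]' 80; python3 -m inch '[[0,-0.004,0,0,0,0,0.005],[0,-0.008,0,0,0,0,0.005],[0,-0.012,0,0,0,0,0.005],[0,-0.016,0,0,0,0,0.005],[0,-0.02,0,0,0,0,0.005],[0,-0.024,0,0,0,0,0.005],[0,-0.028,0,0,0,0,0.005],[0,-0.031,0,0,0,0,0.005],[0,-0.033,0,0,0,0,0.005],[0,-0.034,0,0,0,0,0.005]]' 80
cat > ptr.py <<'E'
from rig import arm
import cv2,numpy as np
from h import *
t=arm.grab_frame("top");g=cv2.cvtColor(t["frame"],cv2.COLOR_RGB2GRAY)
print(arm.read_state()["position"],arm.read_state()["wrist_force"])
for r in range(176,193): print(r,*[f"{v:3d}" for v in g[r,384:402]])
E
python3 ptr.py
```

```text
time: 14.25
position: [0.5134, -0.0606, 0.0638]
eef_rot: [3.132, 0.001, 1.59]
wrist_force: [6.2, 1.9, -1.1]
grip_width: 0.0094
gripper_force: 78.2
time: 15.08
position: [0.4802, -0.0612, 0.0638]
eef_rot: [3.131, 0.001, 1.59]
wrist_force: [8.2, 1.9, -3.5]
grip_width: 0.0094
gripper_force: 78.1
[ 0.4800746  -0.06121625  0.06378909] [ 7.03406606  1.3760737  -3.44442327]
176  69  64  70  57  54  65  45  56  70  66  66  68 117 200 205 201 201 206
177  67  69  67  59  52  63  41  56  70  69  65  68 111 200 202 199 199 201
178  63  65  68  69  51  69  59  58  60  62  67  65  87 195 195 199 194 197
179  52  55  64  65  53  84 102  77  74  66  67  62  87 184 184 183 187 200
180  61  54  53  65  78 130 149 120  88  67  69  68  85 175 184 186 185 185
181  63  58  57  90 126 154 158 153 125  87  68  67  76 149 185 185 184 185
182  64  61  69 126 151 159 154 152 153 104  72  66  77 148 188 186 184 186
183  67  70  70 117 144 154 153 159 145  90  70  67  71 147 179 161 162 167
184  72  68  70  69 104 146 156 141 109  72  66  66  82 132 160  90  62  65
185  72  72  69  66  58 101 134  95  68  66  70  74 104 150 156 119 106 110
186  76  71  65  52  46  68  81  43  66  67  75 107 148 150 154 153 152 152
187  72  70  73  51  49  68  57  32  67  65  89 138 159 156 152 151 154 157
188  75  77  71  56  49  70  61  38  65  65  66 109 143 154 155 157 150 147
189  72  76  75  57  51  62  68  40  68  66  69  71 108 142 155 134 118 112
190  69  73  71  53  51  56  61  45  68  68  68  64  69 108 128  61  41  43
191  71  71  67  60  54  62  69  44  77  72  67  63  66  91  46  31  29  27
192  70  73  69  65  57  58  72  38  71  72  67  66  69  97  77  71  70  71
```

```bash
python3 -m inch '[[0,-0.002,0,0,0,0,0.005],[0,-0.005,0,0,0,0,0.005],[0,-0.008,0,0,0,0,0.005],[0,-0.011,0,0,0,0,0.005],[0,-0.013,0,0,0,0,0.005],[0,-0.0135,0,0,0,0,0.005],[0,-0.0135,0,0,0,0,0.005],[0,-0.0135,0,0,0,0,0.005]]' 80; python3 ptr.py
```

```text
time: 15.8
position: [0.4671, -0.0615, 0.0638]
eef_rot: [3.13, 0.001, 1.59]
wrist_force: [7.5, 2.4, -3.4]
grip_width: 0.0091
gripper_force: 78.3
[ 0.46714002 -0.06144391  0.06377214] [ 7.66553089  2.2896002  -4.68015829]
176  65  70  67  61  60  68  47  62  70  71  62  65 116 200 201 197 199 202
177  70  66  72  54  55  65  47  58  65  69  71  71 112 200 204 200 199 201
178  68  69  66  62  55  65  43  59  69  62  67  61  88 197 196 195 193 194
179  64  65  69  65  56  63  49  53  66  68  68  66  82 183 186 182 186 194
180  70  67  66  64  52  66  52  52  60  67  69  61  84 175 185 182 183 184
181  62  63  66  69  51  66  49  50  66  68  69  65  77 146 185 184 184 187
182  69  66  73  63  51  63  54  45  68  71  69  65  75 144 186 183 183 185
183  69  65  69  67  52  72  69  45  65  69  64  64  71 147 179 166 165 163
184  68  68  64  59  57  99 123  85  76  66  71  67  81 135 162  88  63  66
185  68  72  70  68  76 132 152 151 113  75  64  73 107 148 152 126 106 103
186  61  60  64  89 129 152 155 156 149 111  88 110 141 151 153 153 149 151
187  51  54  62 117 151 157 154 156 154 135 104 135 155 158 157 157 153 155
188  49  49  61  89 135 150 154 151 142  94  73 104 146 153 155 152 148 147
189  56  57  60  67  86 114 145 144 107  69  64  69  99 146 153 139 119 117
190  61  61  60  51  53  66 112  86  75  64  65  70  70 109 131  59  48  42
191  63  66  67  55  53  54  70  48  76  65  69  70  70  91  49  26  29  29
192  68  67  64  60  57  58  65  36  75  70  68  68  72  93  75  64  72  75
```

The pointer tip row (186.9) and the mark tip row (186.9) coincide to about 0.1 px (0.3 mm). A numeric check will show whether the jars still stand in their row.

```bash
python3 - <<'E'
from rig import arm
import pickle,cv2,numpy as np
from h import *
a=pickle.load(open("f4.pkl","rb"))["scene"];b=arm.grab_frame("scene")
A,B=a["frame"],b["frame"]
for u,v in((250,392),(358,380),(464,364)):
    c=(240+u/5,150+v/5);x,y=int(c[0]),int(c[1])
    T=A[y-10:y+24,x-11:x+12];W=B[y-45:y+30,x-22:x+23]
    m=cv2.matchTemplate(W,T,cv2.TM_CCOEFF_NORMED);_,s,_,l=cv2.minMaxLoc(m)
    n=(c[0]+l[0]-11,c[1]+l[1]-35)
    P,Q=ray(a,c,.088),ray(b,n,.088);print(round(s,3),np.round(P,4),np.round(Q,4),np.round(Q-P,4))
s=arm.read_state();print(s["time"],s["position"],s["grip_width"],s["gripper_force"],s["qvel"].max())
E
```

```text
0.893 [ 0.647  -0.0993  0.088 ] [ 0.5728 -0.0999  0.088 ] [-0.0742 -0.0006  0.    ]
0.855 [ 0.6478 -0.045   0.088 ] [ 0.5728 -0.0454  0.088 ] [-0.075  -0.0004 -0.    ]
0.898 [0.6455 0.0092 0.088 ] [0.5735 0.0083 0.088 ] [-0.072  -0.0009  0.    ]
15.9 [ 0.46716949 -0.06146474  0.06375863] 0.009171157302139432 78.30041527748108 0.0014459950433088292
```

All three jars moved with the tray by about 74 mm and still stand at their spacing; the arm is steady and holding the handle, so I'll hand in.

```bash
python3 -c "
from rig import arm
print(arm.sign_off())"
```

```text
the job is handed in; nothing more can be done
None
```

I handed the job in: by the camera measurements all three jars stand in one row along the middle of the tray, about 5 mm apart, and the arm is holding the tray out with its pointer at the mark to about 0.3 mm.

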